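# Take a worn wheel off a grinder with a reverse-threaded nut

### The arm

A 6-joint arm with a two-finger parallel gripper is mounted at the origin on the work surface. World frame = base frame: x ahead of the robot, y to its left, z up, the work surface at z = 0. Lengths are in m, angles in rad, forces in N, time in s.
With the tool pointing down it reaches from about 0.25 to 0.775 m from the base axis. Payload 4 kg.
Tool frame: the origin (TCP) lies at the very end of the fingers, on their centre line; the grasp point (between the pads) lies 19 mm behind it (robot.grip_point_offset is the distance from the TCP to the grasp point, in m); z points along the fingers, x is the direction in which the jaws open and shut, and the axes are right-handed (so a half turn about z gives the same grasp; the last joint's range is limited). The gripper opens to 94 mm and grips with 3 to 60 N. Pads are 16 mm wide; open, the fingers measure 119 mm over their backs; the gripper's body (75 mm by 177 mm) begins 78 mm behind the grasp point.
Start: joints at [-1.422, 0.087, 1.371, -0, 1.684, -0.103], TCP at [0.137, -0.533, 0.206] pointing down, gripper open.
Joint ranges: [-3.1, 3.1], [-0.76, 2.03], [0.27, 2.55], [-1.08, 4.22], [0.17, 2.65], [-2.57, 2.57]. Speed limits (rad/s): [2.79, 2.79, 3.14, 3.14, 3.14, 3.14].

### API

Orientations are given as [roll, pitch, yaw] about the fixed x, y, z axes, in that order (R = Rz(yaw) Ry(pitch) Rx(roll)).
In Python, from bench import robot gives the robot as it stands.
- The arm moves only by the shell command python3 -m inch 'ROWS'. ROWS is text: rows parted by semicolons, each of 5 numbers parted by spaces: the shift along the tool's x, y, z in cm, then the turn about the tool's z in rad, then the closure, from 0 (fully open) to 1 (shut). In form: tx ty tz spin claw; .... A call has 1 to 20 rows; each row is the pose to reach, as a shift and turn from the pose measured when the call began, along the tool's axes at that moment; what a row does not reach only later rows make up. A row lasts 1/12 s, in which the tool goes at most 41.7 mm and 7.16 degrees, less where a joint would pass 70% of its speed; a pose out of reach is approached as far as the arm can. A call with a gripper value outside its range is refused whole. The fingers move at their own pace and stop on an object; the grip force is fixed at half the most. Time passes only in rows, so rows that repeat a pose let the fingers close. It gives the time, the measured TCP pose, the force and the opening at its end, in the units of the state.
- robot.get_obs(): the state, without advancing time (a new reading comes with each control period).
- robot.snapshot(name): name is "scene" or "top"; returns (picture, depth): 384x512x3 uint8, blue, green, red; 384x512 float32, m along the optical axis (not along the pixel's ray), 0 where there is no reading.
- robot.camera_info(name): a dict with "K" (3x3 intrinsics, pixels), "dist" ([k1, k2, p1, p2, k3] as OpenCV has them; the pictures are not rectified), "extrinsics" (4x4, takes a point from world to camera coordinates). Camera axes: x right, y down, z forward; pixel columns grow to the right and rows downward; lengths in m; the calibration is good to about 2 mm. A picture is of the moment at which its call begins. camera_info takes no time and is no camera call.
- robot.close_job(): hands the job in, once; it reports no verdict.
The state is a dict: "time": time; "joint_positions": joint angles; "qvel": joint speeds; "joint_torque": joint torques, N m; "tool_pos": TCP position; "ee_rot": TCP orientation; "wrist_force": force on the tool from outside, world axes, zero at the start; "wrist_torque": the same for the moment, N m; "width": finger opening in m.
Only numpy, scipy, OpenCV 4.12 (cv2) and the standard library are available. Lean on these libraries where they do the work, as an engineer would, in place of code of your own. Each camera call takes 0.05 s, during which the arm holds its last target.

### The job

Unscrew the hex nut that holds the grinding wheel on the upright spindle of the bench grinder: it has a left-hand thread, so it comes loose clockwise seen from above; go gently and never force or pull on the thread. Put the nut in the parts tray, then lift the wheel off the spindle and lay it flat in the tray beside the nut, setting it down without dropping it. Leave everything else on the bench where it is.

Things in the scene. Friction and masses are not known exactly. Their poses are not given: they have to be found in the camera images.
- nut: Steel hex cap nut on the wheel: 36 mm across flats, each flat 21 mm wide and 32 mm high, a 6 mm dome on top, 0.14 kg. Origin: centre of its underside; z up along its axis; flats face its +x and every 60 degrees on. Clockwise from above it rises 12 to 24 mm a turn (lead not known better) and is free after about half a turn (up to 0.55), then lifts straight off. Once slack it has 2 mm of end play.
- spindle_top (a point): Top end of the grinder's upright fixed spindle (it does not turn), hidden in the nut at the start; 112 mm above the bench, 24 mm above the wheel's top. z up. Left-hand thread, 24 mm over its crests. 25 N of contact between nut and spindle damages it; a nut held at fixed height while turning jams at that load. Keep the vertical force on the nut under 5 N while turning, following it up by feel.
- grinder: White bench grinder, fixed: housing 150 x 150 mm, top 60 mm above the bench. Origin on the bench under the spindle's axis. A dark spring flange, 42 mm across, carries the wheel; it loads the thread with about 16 N at the start, fading over the first 2 to 3 mm of the nut's rise. Turned anticlockwise the nut overloads the thread within 2 mm.
- wheel: Brick-red grinding wheel on the spindle under the nut: disc 64 mm across, 16 mm thick, 27 mm bore, 0.14 kg. Origin: centre of its underside; z along its axis. At the start its underside is 72 mm above the bench, 12 mm above the housing, so fingertips fit beside its rim. Once the nut is off, lift it 42 mm straight up to clear the spindle.
- tray: Open aluminium parts tray, fixed to the bench: 160 (its x) x 220 (its y) mm outside, rim 22 mm high, walls 4 mm, inner floor about 4 mm above the bench. Empty at the start. Origin: centre of its underside.
- cast: plaster cast of a tooth arch, 58 x 62 x 25 mm; a bystander; origin at its underside's middle
- jar: white lidded jar, 48 mm across, 50 mm high; a bystander; origin at its underside's middle
- spare_wheel: spare grinding wheel lying on the bench, the same shape as the mounted one (64 mm across, 16 mm thick); a bystander; origin at its underside's middle
- bowl: green mixing bowl, 100 mm across, 50 mm high; a bystander; origin at its underside's middle
- brush: wooden brush, 150 mm long, lying; a bystander
- screwdriver: black-handled screwdriver, 160 mm long, lying; a bystander
- block: cork block, 60 x 45 x 30 mm; a bystander; origin at its underside's middle
Things that resemble listed ones, but are neither listed nor needed, are in the scene too. Leave any green look-alike of the nut alone. Leave any purple look-alike of the grinder alone.

How it is judged:
On the way, in this order (a step that is already met when the one before it is completed fails the run):
1. the nut is unscrewed and clear above the spindle while the wheel is still on it (z of nut in the frame of spindle_top above 0.003 m and horizontal distance between wheel and grinder below 0.01 m), for 0.1 s.
2. the nut lies in the tray, let go, the wheel still on the spindle (x of nut in the frame of tray between -0.075 and 0.075 m and y of nut in the frame of tray between -0.105 and 0.105 m and z of nut in the frame of tray between -0.002 and 0.03 m and linear speed of nut below 0.03 m/s and contact force between nut and the fingers below 0.2 N and horizontal distance between wheel and grinder below 0.01 m), for 0.2 s.
At the end, for the whole second after the job is handed in: The nut is inside the tray (origin within 75 mm in the tray's x and 105 mm in its y of the centre, under 30 mm high) and the wheel lies flat in it, beside the nut (within 60 and 90 mm, origin under 24 mm high, tilted under 0.12 rad); both released and at rest (x of nut in the frame of tray between -0.075 and 0.075 m and y of nut in the frame of tray between -0.105 and 0.105 m and z of nut in the frame of tray between -0.002 and 0.03 m and linear speed of each of nut, wheel below 0.03 m/s and x of wheel in the frame of tray between -0.06 and 0.06 m and y of wheel in the frame of tray between -0.09 and 0.09 m and z of wheel in the frame of tray between -0.002 and 0.024 m and angle between the z axis of wheel and the z axis of tray, either way round below 0.12 rad); the robot touches nothing.
It fails at once if the load between the nut and the grinder's spindle goes over 25 N (thread forced, pulled or turned the wrong way) (contact force between nut and grinder above 25 N).
It fails at once if the wheel is dropped or slammed into the tray (over 40 N) (contact force between wheel and tray above 40 N).
It fails at once if a bystander (cast, jar, spare wheel, bowl, brush, screwdriver or cork block) is moved by more than 15 mm (distance of any of cast, jar, spare_wheel, bowl, brush, screwdriver, block from where it was at the start of the episode above 0.015 m).
It also fails if it takes over 72 s, if anything falls off the work surface, if the arm or the gripper's body presses on something with over 40 N, if the wrist force passes 120 N, or if a joint passes its speed limit or range.

## Working session

There is one attempt and no reset: what is moved stays moved. The work goes in short steps, Python scripts to look and compute and a shell command to move; the robot and the scene stay as the last step left them, time stands still between calls to the robot, and variables do not carry over. Pictures are saved under pics/ and viewed, and the job is handed in when it is done.

```bash
ls; mkdir -p pics; python3 - <<'E'
from bench import robot
import cv2,numpy as np
o=robot.get_obs();print(o)
for n in("scene","top"):
    p,d=robot.snapshot(n);cv2.imwrite(f"pics/{n}0.png",p);np.save(f"pics/{n}0d.npy",d)
    print(robot.camera_info(n))
E
```

```text
pics
{'time': 0.0, 'joint_positions': array([-1.42206551e+00,  8.79237822e-02,  1.37224486e+00, -1.09217934e-05,
        1.68355204e+00, -1.03043982e-01]), 'qvel': array([-0.00112616, -0.00062221, -0.00126728, -0.00022082, -0.00097222,
       -0.00101181]), 'joint_torque': array([-9.33604970e-04, -3.40172160e+01, -3.02433586e+01,  7.15111778e-02,
        3.29176162e-02, -1.74302700e-04]), 'tool_pos': array([ 0.1369598 , -0.53212253,  0.20432598]), 'ee_rot': array([-3.14138456e+00,  2.11785938e-03, -1.31902252e+00]), 'wrist_force': array([-0.25433939,  0.44571168,  0.08216539]), 'wrist_torque': array([ 0.02076698, -0.01348703, -0.02306176]), 'width': 0.09437262921100906}
{'K': array([[419.63758589,   0.        , 262.92449149],
       [  0.        , 419.63758589, 185.48028631],
       [  0.        ,   0.        ,   1.        ]]), 'dist': array([-0.0118415,  0.       ,  0.       ,  0.       ,  0.       ]), 'extrinsics': array([[ 0.73078603,  0.68259371, -0.00419446, -0.35260655],
       [ 0.48482382, -0.52335923, -0.70074316, -0.17682644],
       [-0.48051809,  0.51005974, -0.71340131,  1.40769195],
       [ 0.        ,  0.        ,  0.        ,  1.        ]])}
{'K': array([[418.73666309,   0.        , 253.89104067],
       [  0.        , 418.73666309, 195.29510876],
       [  0.        ,   0.        ,   1.        ]]), 'dist': array([-0.08355147,  0.        ,  0.        ,  0.        ,  0.        ]), 'extrinsics': array([[ 2.20889002e-02, -9.99750315e-01,  3.37461481e-03,
        -2.64593385e-02],
       [-9.85992297e-01, -2.23428461e-02, -1.65287589e-01,
         4.74592997e-01],
       [ 1.65321718e-01,  3.23676858e-04, -9.86239639e-01,
         1.34609656e+00],
       [ 0.00000000e+00,  0.00000000e+00,  0.00000000e+00,
         1.00000000e+00]])}
```

View pics/scene0.png

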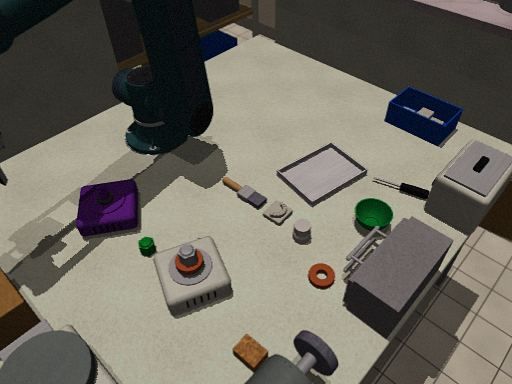

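View pics/top0.png

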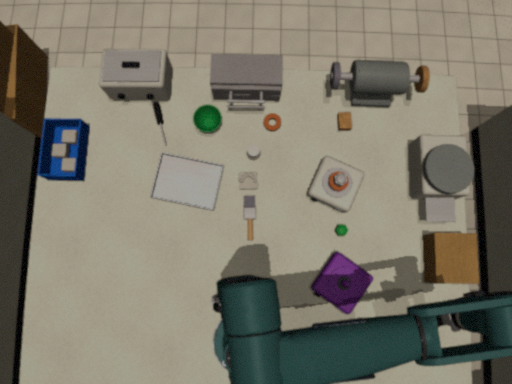

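Could be mistaken for the target:
- **Nut:** the steel nut on the red wheel is at scene (187,252), top (338,180). The green look-alike at scene (147,246), top (341,230) is to be left alone.
- **Grinder:** the white one is at top (337,183). The purple one at top (343,283) is to be left alone.
- **Wheel:** the mounted one is at top (338,180). The spare is at top (272,122).
- **Tray:** the aluminium one is at top (187,181). The blue bin at top (64,150) is not it.

I choose the steel nut on the white grinder, and check it in a close crop next.

```bash
cat > h.py <<'E'
import cv2,numpy as np
from bench import robot
def ray(n,uv):
    c=robot.camera_info(n);E=c["extrinsics"]
    q=cv2.undistortPoints(np.float64(uv).reshape(-1,1,2),c["K"],c["dist"]).reshape(-1,2)
    R,t=E[:3,:3],E[:3,3]
    return -R.T@t,(np.c_[q,np.ones(len(q))])@R
def onz(n,uv,z):
    o,d=ray(n,uv);return o+d*((z-o[2])/d[:,2])[:,None]
def proj(n,P):
    c=robot.camera_info(n);E=c["extrinsics"]
    return cv2.projectPoints(np.float64(P).reshape(-1,1,3),cv2.Rodrigues(E[:3,:3])[0],E[:3,3],c["K"],c["dist"])[0].reshape(-1,2)
def cloud(n,d):
    v,u=np.mgrid[:384,:512];c=robot.camera_info(n);E=c["extrinsics"]
    q=cv2.undistortPoints(np.float64(np.c_[u.ravel(),v.ravel()]).reshape(-1,1,2),c["K"],c["dist"]).reshape(-1,2)
    P=np.c_[q,np.ones(len(q))]*d.reshape(-1,1)
    return ((P-E[:3,3])@E[:3,:3]).reshape(384,512,3)
E
python3 - <<'E'
import cv2,numpy as np
a=cv2.imread("pics/scene0.png")[225:320,140:240];b=cv2.imread("pics/top0.png")[145:220,300:375]
a=cv2.resize(a,(400,380),interpolation=cv2.INTER_CUBIC);b=cv2.resize(b,(380,380),interpolation=cv2.INTER_CUBIC)
cv2.imwrite("pics/crop0.png",np.hstack([a,b]))
t=cv2.imread("pics/top0.png")[145:220,140:235];cv2.imwrite("pics/crop1.png",cv2.resize(t,None,fx=6,fy=6,interpolation=cv2.INTER_CUBIC))
E
```

```text
(no output)
```

View pics/crop0.png

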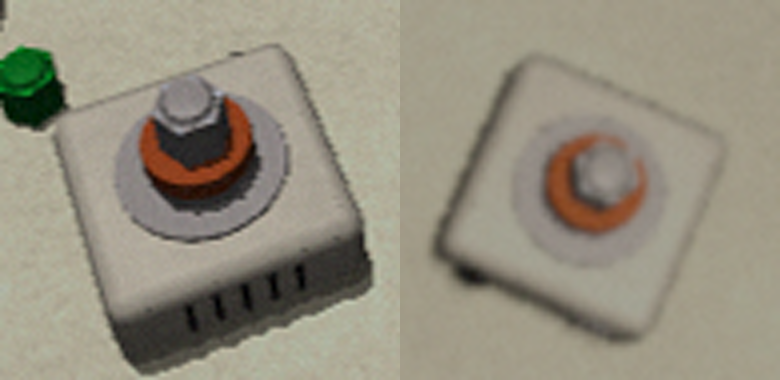

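View pics/crop1.png

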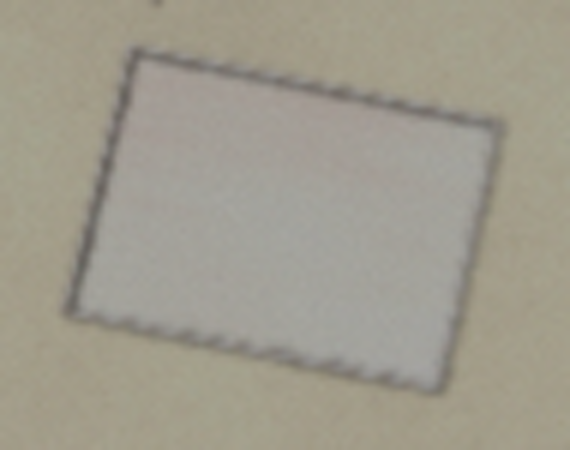

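The crop confirms a steel hex nut with a dome on the red wheel, on the white grinder's grey disc. The green nut and the purple grinder are separate. Next I measure positions.

```bash
python3 - <<'E'
from h import *
from scipy.optimize import least_squares
def circ(P):
    f=lambda x:np.hypot(P[:,0]-x[0],P[:,1]-x[1])-x[2]
    r=least_squares(f,[*P.mean(0)[:2],.03],loss='soft_l1',f_scale=.001);return r.x,np.abs(r.fun).mean()
for n,box in(("top",(310,150,365,212)),("scene",(150,230,235,310))):
    im=cv2.imread(f"pics/{n}0.png");d=np.load(f"pics/{n}0d.npy");C=cloud(n,d)
    x0,y0,x1,y1=box
    hsv=cv2.cvtColor(im,cv2.COLOR_BGR2HSV);m=((hsv[...,1]>130)&((hsv[...,0]<15)|(hsv[...,0]>172))).astype(np.uint8)
    k=np.zeros_like(m);k[y0:y1,x0:x1]=1;m*=k
    print(n,"red",m.sum(),"z of red pct",np.percentile(C[m>0][:,2],[5,25,50,75,95]).round(4))
    h=cv2.convexHull(np.argwhere(m)[:,::-1].astype(np.int32)).reshape(-1,2)
    P=onz(n,h,.088);print(" hull on .088",circ(P))
    top=(np.abs(C[...,2]-.088)<.006)&(m>0)
    nut=(C[...,2]>.112)&(C[...,2]<.14)&(k>0)
    print(" nut px",nut.sum(),np.argwhere(nut).mean(0)[::-1],C[nut].mean(0).round(4),np.percentile(C[nut][:,2],[5,50,95]).round(4))
    fl=(np.abs(C[...,2]-.06)<.006)&(k>0)
    # grinder top
g=cv2.imread("pics/top0.png")
d=np.load("pics/top0d.npy");C=cloud("top",d)
m=((np.abs(C[...,2]-.06)<.006)).astype(np.uint8);k=np.zeros_like(m);k[140:225,295:375]=1;m*=k
c=max(cv2.findContours(m,0,2)[0],key=cv2.contourArea);r=cv2.minAreaRect(onz("top",c.reshape(-1,2),.06)[:,:2].astype(np.float32));print("grinder top rect",r)
# tray
hsv=cv2.cvtColor(g,cv2.COLOR_BGR2HSV)
print(hsv[180,187],hsv[220,187],hsv[155,166],C[180,187],C[155,166])
corn=np.array([[162.3,153.5],[223,165.5],[213.5,209.7],[151.7,197.3]])
P=onz("top",corn,.022);print("tray",P.round(4),P.mean(0),[np.linalg.norm(P[i]-P[(i+1)%4]) for i in range(4)])
E
```

```text
top red 122 z of red pct [0.0835 0.0862 0.0882 0.0905 0.0943]
 hull on .088 (array([ 0.52011582, -0.28547813,  0.0296425 ]), np.float64(0.00028131573449934267))
 nut px 121 [340.32231405 178.75206612] [ 0.5201 -0.2863  0.1223] [0.1161 0.1221 0.1276]
scene red 317 z of red pct [0.0757 0.085  0.0875 0.0888 0.0905]
 hull on .088 (array([ 0.52736883, -0.29114603,  0.03261075]), np.float64(0.006045953563010159))
 nut px 234 [186.13247863 251.7008547 ] [ 0.5252 -0.2917  0.1217] [0.1142 0.1219 0.1267]
grinder top rect ((0.5186964869499207, -0.2853725552558899), (0.14763672649860382, 0.1478206366300583), 66.69987487792969)
[ 21  11 163] [ 24  39 162] [ 15  22 139] [0.52766457 0.21318551 0.0100917 ] [0.61480733 0.29100752 0.00709836]
tray [[0.6159 0.3008 0.022 ]
 [0.5781 0.0913 0.022 ]
 [0.4263 0.1177 0.022 ]
 [0.4634 0.3276 0.022 ]] [0.5209316  0.20934766 0.022     ] [np.float64(0.21292755190853477), np.float64(0.15416634799842455), np.float64(0.2131233539622779), np.float64(0.1548747919933901)]
```

```bash
python3 - <<'E'
from h import *
for n in("scene","top"):print(n,ray(n,[[256,192]])[0])
a=cv2.imread("pics/scene0.png")[235:280,165:215];b=cv2.imread("pics/top0.png")[160:205,315:365]
f=lambda a,x,y:[cv2.putText(a,str(v),p,0,.35,(0,255,255),1) for v,p in x]
out=[]
for a,x0,y0 in((a,165,235),(b,315,160)):
    a=cv2.resize(a,None,fx=8,fy=8,interpolation=cv2.INTER_CUBIC)
    a=cv2.convertScaleAbs(a,alpha=1.2)
    for i in range(0,50,5):
        cv2.line(a,(i*8+4,0),(i*8+4,6),(0,255,255),1);cv2.putText(a,str(x0+i),(i*8,18),0,.35,(0,255,255),1)
        cv2.line(a,(0,i*8+4),(6,i*8+4),(0,255,255),1);cv2.putText(a,str(y0+i),(8,i*8+8),0,.35,(0,255,255),1)
    out.append(a)
cv2.imwrite("pics/crop2.png",np.hstack(out))
E
```

```text
scene [ 1.01983106 -0.56986373  0.87886037]
top [ 0.2459905  -0.01628467  1.4061074 ]
```

View pics/crop2.png

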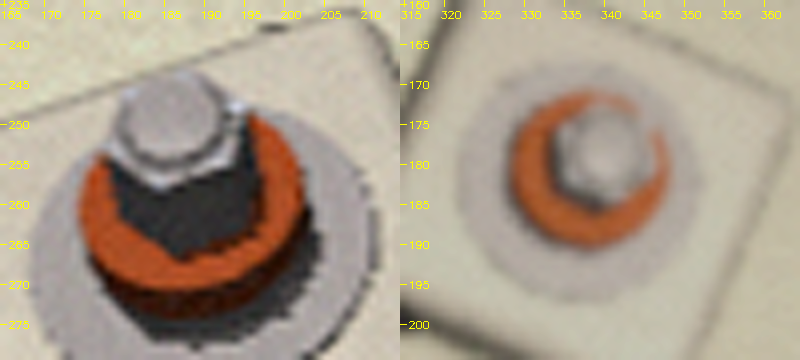

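```bash
python3 - <<'E'
from h import *
P=onz("scene",[[187.3,266.6],[197.8,263.5],[180.0,261.7]],.088);print("bottom",P)
T=onz("scene",[[184.7,257.6],[194.6,253.6],[178.1,253.5]],.120);print("top",T)
c=np.array([.522,-.287])
for Q in(P,T):
  d=Q[:,:2]-c;print(np.hypot(*d.T),np.degrees(np.arctan2(d[:,1],d[:,0])))
print(proj("scene",[[.522,-.287,.088],[.522,-.287,.12],[.522,-.287,.126]]),proj("top",[[.522,-.287,.088],[.522,-.287,.12],[.522,-.287,.126]]))
# dome edge: scene circle approx centre (185.3,248.8)
print("dome centre", onz("scene",[[185.3,248.8]],.124),onz("top",[[340,178.9]],.124))
# wheel top rim points by eye/mask, scene
P=onz("scene",[[174.8,260],[202.8,260],[189,271.5],[180,268.5],[197.5,268.5],[200.5,250.5]],.088)
from scipy.optimize import least_squares
r=least_squares(lambda x:np.hypot(P[:,0]-x[0],P[:,1]-x[1])-.032,[.522,-.287]);print("wheel scene",r.x,r.fun)
P=onz("top",[[328.5,179],[331,173],[338,171],[347.5,181],[346,187],[338,190.5],[331,187.5]],.088)
r=least_squares(lambda x:np.hypot(P[:,0]-x[0],P[:,1]-x[1])-.032,[.522,-.287]);print("wheel top",r.x,r.fun)
E
```

```text
bottom [[ 0.53636745 -0.30349123  0.088     ]
 [ 0.5472537  -0.28219303  0.088     ]
 [ 0.51429817 -0.30630864  0.088     ]]
top [[ 0.53393222 -0.30325443  0.12      ]
 [ 0.54165147 -0.28172083  0.12      ]
 [ 0.51494546 -0.30619822  0.12      ]]
[0.021872   0.02570713 0.02078802] [ -48.93704487   10.77715431 -111.7460837 ]
[0.02016394 0.02034822 0.02045332] [ -53.71796674   15.03690695 -110.17626823]
[[188.84970225 258.39603048]
 [186.95599134 250.03271676]
 [186.59052623 248.41823328]] [[338.33326825 180.33908601]
 [340.37836584 178.30363883]
 [340.77263175 177.91116834]]
dome centre [[ 0.51939167 -0.28884577  0.124     ]] [[ 0.51919983 -0.28493525  0.124     ]]
wheel scene [ 0.52418594 -0.28735901] [ 0.00062673 -0.00124034  0.00099866 -0.00134297  0.00082503  0.00065501]
wheel top [ 0.52082578 -0.28560964] [-1.14704751e-03  1.28244821e-03  2.25766734e-05 -8.28836761e-04
  8.55158430e-04  1.56528593e-04  1.79495071e-04]
```

```bash
python3 -m inch '0 0 0 0 0; 0 0 0 0 0; 0 0 0 0 0'; cat >> h.py <<'E'
def to(xyz,yaw):
    o=robot.get_obs();p=o["tool_pos"];R=cv2.Rodrigues(np.zeros(3))[0]
    from scipy.spatial.transform import Rotation as Ro
    R=Ro.from_euler("xyz",o["ee_rot"]).as_matrix()
    print("tool pos",p.round(4),"rot",o["ee_rot"].round(4),"j6",o["joint_positions"][5].round(3),"F",o["wrist_force"].round(2),"w",o["width"].round(4),"t",o["time"])
    print("rows cm",(R.T@(np.array(xyz)-p)*100).round(2),"spin",round(-(yaw-o["ee_rot"][2]),3))
E
python3 -c "
from h import *
to([.521,-.2865,.2],1.745)"
```

```text
time: 0.35
tool_pos: [0.1369, -0.532, 0.204]
ee_rot: [-3.141, 0.003, -1.319]
wrist_force: [0.4, -0.3, -0.6]
width: 0.094Traceback (most recent call last):
  File "<string>", line 3, in <module>
    to([.521,-.2865,.2],1.745)
    ~~^^^^^^^^^^^^^^^^^^^^^^^^
  File "h.py", line 22, in to
    print("tool pos",p.round(4),"rot",o["ee_rot"].round(4),"j6",o["joint_positions"][5].round(3),"F",o["wrist_force"].round(2),"w",o["width"].round(4),"t",o["time"])
                                                                                                                                   ^^^^^^^^^^^^^^^^
AttributeError: 'float' object has no attribute 'round'
```

```bash
sed -i 's/o\["width"\].round(4)/round(o["width"],4)/' h.py
python3 -m inch '-1 -3 0 -0.1 0; -2 -6.5 0 -0.2 0; -3.2 -10 0 -0.3 0; -4.4 -13.5 0 -0.4 0; -5.6 -17 0 -0.5 0; -6.8 -20.5 0 -0.6 0; -8 -24 0 -0.7 0; -9.1 -27.5 0 -0.8 0; -10.2 -31 0 -0.9 0; -11.4 -34.5 0 -1 0; -12.5 -38 0 -1.1 0; -13.3 -40.5 0 -1.2 0; -13.9 -42.3 0 -1.3 0; -14.2 -43.3 0 -1.4 0; -14.2 -43.3 0 -1.5 0; -14.2 -43.3 0 -1.6 0; -14.2 -43.3 0 -1.7 0; -14.2 -43.3 0 -1.8 0; -14.2 -43.3 0 -1.9 0; -14.2 -43.3 0 -2 0'
python3 -c "
from h import *
to([.521,-.2865,.19],1.745)"
```

```text
time: 2.02
tool_pos: [0.5209, -0.2865, 0.2044]
ee_rot: [-3.139, -0.001, 0.686]
wrist_force: [0.7, 0.3, -0.0]
width: 0.0938
tool pos [ 0.5209 -0.2865  0.2044] rot [-3.139e+00 -1.400e-03  6.860e-01] j6 -1.285 F [ 0.7   0.29 -0.03] w 0.0938 t 2.0167
rows cm [0.01 0.01 1.44] spin -1.059
```

```bash
python3 -m inch '0 0 0.5 -0.12 0.2; 0 0 1 -0.24 0.3; 0 0 1.5 -0.36 0.3; 0 0 2 -0.48 0.3; 0 0 2.5 -0.6 0.3; 0 0 3 -0.72 0.3; 0 0 3.5 -0.84 0.3; 0 0 4 -0.94 0.3; 0 0 4.5 -1 0.3; 0 0 5 -1.04 0.3; 0 0 5.4 -1.04 0.3; 0 0 5.4 -1.04 0.3; 0 0 5.4 -1.04 0.3'
python3 - <<'E'
from h import *
to([.521,-.2865,.0915],1.72)
o=[]
for n,x,y in(("scene",150,210),("top",305,140)):
    p,d=robot.snapshot(n);cv2.imwrite(f"pics/{n}1.png",p);o.append(cv2.resize(p[y:y+80,x:x+65],(390,480),interpolation=cv2.INTER_CUBIC))
cv2.imwrite("pics/crop3.png",np.hstack(o))
E
```

```text
time: 3.1
tool_pos: [0.5207, -0.2863, 0.1501]
ee_rot: [-3.141, -0.003, 1.725]
wrist_force: [-0.3, 0.4, 0.3]
width: 0.0661
tool pos [ 0.5207 -0.2863  0.1501] rot [-3.1409 -0.0034  1.7252] j6 -2.324 F [-0.31  0.42  0.33] w 0.0661 t 3.1
rows cm [-0.05  0.03  5.86] spin 0.005
```

View pics/crop3.png

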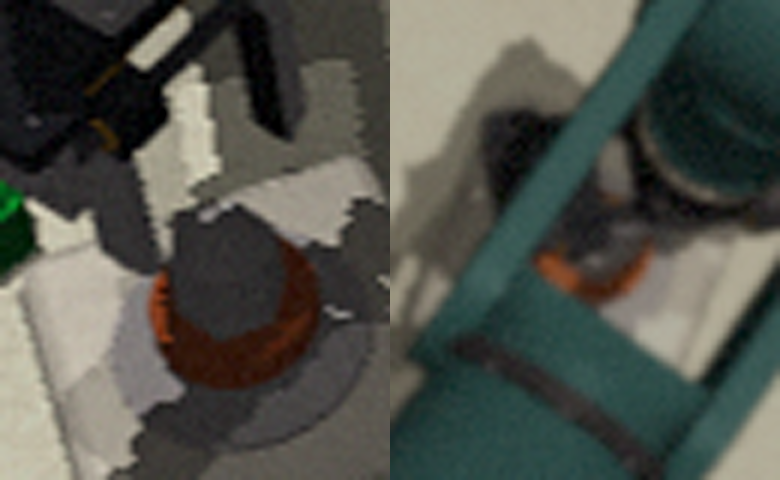

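The fingers straddle the nut: tips at scene (173,254) and (197,232), nut at about (188,255). I descend and then close.

```bash
python3 -m inch '0 0 1 0 0.3; 0 0 2 0 0.3; 0 0 3 0 0.3; 0 0 4 0 0.3; 0 0 4.7 0 0.3; 0 0 5.2 0 0.3; 0 0 5.6 0 0.3; 0 0 5.8 0 0.3; 0 0 5.8 0 0.3; 0 0 5.8 0 0.3'
python3 -c "
from h import *
to([.521,-.2865,.0915],1.72)"
```

```text
time: 4.03
tool_pos: [0.5212, -0.2865, 0.0931]
ee_rot: [3.141, -0.002, 1.726]
wrist_force: [-0.4, 0.1, 0.6]
width: 0.0657
tool pos [ 0.5212 -0.2865  0.0931] rot [ 3.1409e+00 -2.1000e-03  1.7255e+00] j6 -2.325 F [-0.43  0.09  0.57] w 0.0657 t 4.0333
rows cm [ 0.   -0.02  0.16] spin 0.006
```

```bash
python3 -m inch '0 0 0 0 0.45; 0 0 0 0 0.5; 0 0 0 0 0.55; 0 0 0 0 0.57; 0 0 0 0 0.57; 0 0 0 0 0.57'; python3 -m inch '0 0 0 0 0.6; 0 0 0 0 0.6;0 0 0 0 0.6'
```

```text
time: 4.53
tool_pos: [0.5213, -0.2865, 0.0932]
ee_rot: [3.141, -0.002, 1.725]
wrist_force: [-0.3, 0.5, 0.4]
width: 0.0404
time: 4.78
tool_pos: [0.5213, -0.2869, 0.0932]
ee_rot: [3.141, -0.001, 1.725]
wrist_force: [0.0, -1.5, 0.7]
width: 0.037
```

```bash
python3 -m inch '-0.05 0 0 0 0.62; -0.05 0 0 0 0.65; -0.05 0 0 0 0.65; -0.05 0 0 0 0.65'; python3 -c "
from h import *
o=robot.get_obs();print(o['wrist_torque'],o['wrist_force'],o['ee_rot'],o['width'])"
```

```text
time: 5.12
tool_pos: [0.5214, -0.2873, 0.0932]
ee_rot: [3.141, -0.001, 1.725]
wrist_force: [0.1, -1.1, -0.8]
width: 0.0361
[-0.00503958 -0.18205088 -0.06638798] [ 0.05104442 -1.08514927 -0.77317041] [ 3.14068173e+00 -1.37654776e-03  1.72521523e+00] 0.036070589249078515
```

```bash
python3 -m inch '0 0 0 0 1; 0 0 0 0 1; 0 0 0 0 1'; python3 -c "
from h import *
o=robot.get_obs();print(o['wrist_torque'],o['wrist_force'],o['ee_rot'],o['width'],o['tool_pos'])"
```

```text
time: 5.37
tool_pos: [0.5214, -0.2873, 0.0932]
ee_rot: [3.141, -0.001, 1.725]
wrist_force: [0.1, -0.1, -0.4]
width: 0.036
[ 0.00343087 -0.12446385 -0.08622805] [ 0.11450144 -0.11438104 -0.44240667] [ 3.14064795e+00 -1.32284811e-03  1.72518322e+00] 0.03603936704550685 [ 0.52140085 -0.28732509  0.09320197]
```

```bash
python3 -m inch '0 0 -0.02 0.07 1; 0 0 -0.04 0.14 1; 0 0 -0.06 0.2 1; 0 0 -0.06 0.2 1'; python3 -c "
from h import *
o=robot.get_obs();print(o['wrist_torque'],o['wrist_force'],o['ee_rot'],o['width'],o['tool_pos'])"
```

```text
time: 5.7
tool_pos: [0.5215, -0.287, 0.0938]
ee_rot: [3.141, -0.002, 1.525]
wrist_force: [0.4, 0.2, -0.3]
width: 0.036
[ 0.10459621 -0.22666024 -0.10297354] [ 0.36726193  0.22695156 -0.32561612] [ 3.14087606e+00 -2.06545358e-03  1.52456345e+00] 0.0359635206141721 [ 0.52148465 -0.28699655  0.09384435]
```

```bash
python3 -m inch '0 0 -0.02 0.07 1; 0 0 -0.04 0.14 1; 0 0 -0.06 0.21 1; 0 0 -0.086 0.3 1; 0 0 -0.086 0.3 1'; python3 -c "
from h import *
o=robot.get_obs();print(o['wrist_torque'],o['wrist_force'],o['ee_rot'],o['width'],o['tool_pos'])"
```

```text
time: 6.12
tool_pos: [0.5213, -0.2868, 0.0944]
ee_rot: [-3.141, -0.002, 1.225]
wrist_force: [-0.6, 0.3, -0.5]
width: 0.0359
[ 0.08452026 -0.18610201 -0.02895311] [-0.55271047  0.29376239 -0.51296853] [-3.14099903e+00 -2.44327863e-03  1.22485310e+00] 0.035933382859168764 [ 0.52131568 -0.28675282  0.09439535]
```

```bash
python3 -m inch '0 0 -0.03 0.07 1; 0 0 -0.05 0.14 1; 0 0 -0.07 0.21 1; 0 0 -0.09 0.3 1; 0 0 -0.09 0.3 1'; python3 -c "
from h import *
o=robot.get_obs();print(o['wrist_torque'],o['wrist_force'],o['ee_rot'],o['width'],o['tool_pos'])"
```

```text
time: 6.53
tool_pos: [0.521, -0.2866, 0.0948]
ee_rot: [-3.139, -0.002, 0.927]
wrist_force: [0.2, 0.2, -1.0]
width: 0.0361
[-0.0596537  -0.17460783 -0.01542747] [ 0.22162385  0.23003704 -1.01704942] [-3.13931117e+00 -2.06039031e-03  9.26616758e-01] 0.03611827144253679 [ 0.52103042 -0.28656035  0.09483225]
```

```bash
python3 -m inch '0 0 -0.03 0.07 1; 0 0 -0.05 0.14 1; 0 0 -0.06 0.21 1; 0 0 -0.07 0.3 1; 0 0 -0.07 0.3 1'; python3 -c "
from h import *
for i in range(1):
  o=robot.get_obs();print(o['wrist_torque'],o['wrist_force'],o['ee_rot'],o['width'],o['tool_pos'])"
```

```text
time: 6.95
tool_pos: [0.5208, -0.2864, 0.0952]
ee_rot: [-3.138, -0.001, 0.629]
wrist_force: [-0.5, 0.2, -2.0]
width: 0.0359
[-0.000805   -0.12270738 -0.01517558] [-0.49896266  0.20333525 -1.95648999] [-3.13800952e+00 -1.02116681e-03  6.29433739e-01] 0.03588890040362063 [ 0.5208067  -0.28638212  0.09517597]
```

```bash
python3 -m inch '0 0 -0.01 0.07 1; 0 0 -0.02 0.14 1; 0 0 -0.035 0.21 1; 0 0 -0.05 0.3 1; 0 0 -0.05 0.3 1'; python3 -c "
from h import *
for i in range(1):
  o=robot.get_obs();print(o['wrist_torque'],o['wrist_force'],o['ee_rot'],o['width'],o['tool_pos'])"
```

```text
time: 7.37
tool_pos: [0.5208, -0.2863, 0.0955]
ee_rot: [-3.138, 0.0, 0.333]
wrist_force: [0.8, -0.0, -1.6]
width: 0.036
[-0.02280122 -0.19524536 -0.03537625] [ 0.75993081 -0.0147183  -1.62213494] [-3.13770943e+00  1.27423771e-04  3.33060437e-01] 0.03600982357206595 [ 0.52078584 -0.28630599  0.09554124]
```

```bash
python3 -m inch '0 0 -0.03 0.07 1; 0 0 -0.06 0.14 1; 0 0 -0.08 0.21 1; 0 0 -0.1 0.3 1; 0 0 -0.1 0.3 1'; python3 -c "
from h import *
for i in range(1):
  o=robot.get_obs();print(o['wrist_torque'],o['wrist_force'],o['ee_rot'],o['width'],o['tool_pos'])"
```

```text
time: 7.78
tool_pos: [0.521, -0.2863, 0.0966]
ee_rot: [-3.138, 0.001, 0.037]
wrist_force: [0.4, -0.0, -1.7]
width: 0.0362
[-0.00933505 -0.33164112  0.06846724] [ 0.39772669 -0.01731189 -1.7152558 ] [-3.13793747e+00  6.94717460e-04  3.72484048e-02] 0.03616377855760433 [ 0.5210411  -0.28627653  0.09656139]
```

```bash
python3 -m inch '0 0 -0.03 0.07 1; 0 0 -0.06 0.14 1; 0 0 -0.09 0.21 1; 0 0 -0.11 0.3 1; 0 0 -0.11 0.3 1'; python3 -c "
from h import *
for i in range(1):
  o=robot.get_obs();print(o['wrist_torque'],o['wrist_force'],o['ee_rot'],o['width'],o['tool_pos'])"
```

```text
time: 8.2
tool_pos: [0.5214, -0.2862, 0.0976]
ee_rot: [-3.138, 0.001, -0.258]
wrist_force: [0.8, -0.2, -1.1]
width: 0.0362
[ 0.00859877 -0.29757587  0.08384221] [ 0.76162396 -0.20426587 -1.13135009] [-3.13805431e+00  1.17138055e-03 -2.58156835e-01] 0.036190551079768894 [ 0.52135195 -0.28615374  0.0976076 ]
```

```bash
python3 -m inch '0 0 -0.03 0.07 1; 0 0 -0.06 0.14 1; 0 0 -0.08 0.21 1; 0 0 -0.1 0.3 1; 0 0 -0.1 0.3 1'; python3 -c "
from h import *
for i in range(1):
  o=robot.get_obs();print(o['wrist_torque'],o['wrist_force'],o['ee_rot'],o['width'],o['tool_pos'])"
```

```text
time: 8.62
tool_pos: [0.5217, -0.2861, 0.0986]
ee_rot: [-3.138, 0.002, -0.553]
wrist_force: [2.2, 0.6, -1.0]
width: 0.036
[ 0.02186163 -0.39725521  0.05824604] [ 2.16687961  0.56950961 -0.96794162] [-3.13815832e+00  1.58431460e-03 -5.53440553e-01] 0.03596253677687006 [ 0.52165269 -0.28610891  0.09860513]
```

```bash
python3 -m inch '0.01 -0.01 -0.03 0.07 1; 0.02 -0.01 -0.06 0.14 1; 0.03 -0.02 -0.08 0.21 1; 0.03 -0.02 -0.1 0.3 1; 0.03 -0.02 -0.1 0.3 1'; python3 -c "
from h import *
for i in range(1):
  o=robot.get_obs();print(o['wrist_torque'],o['wrist_force'],o['ee_rot'],o['width'],o['tool_pos'])"
```

```text
time: 9.03
tool_pos: [0.5221, -0.2861, 0.0996]
ee_rot: [-3.139, 0.003, -0.848]
wrist_force: [1.0, -0.9, -1.5]
width: 0.0358
[ 0.02863827 -0.26336894 -0.02360996] [ 0.95669791 -0.93279296 -1.47795137] [-3.13872946e+00  2.50278464e-03 -8.48495428e-01] 0.03583911785556341 [ 0.52206346 -0.28605888  0.09957345]
```

```bash
python3 -m inch '0.01 0 -0.03 0.07 1; 0.01 0 -0.06 0.14 1; 0.02 0 -0.08 0.21 1; 0.02 0 -0.1 0.3 1; 0.02 0 -0.1 0.3 1'; python3 -c "
from h import *
for i in range(1):
  o=robot.get_obs();print(o['wrist_torque'],o['wrist_force'],o['ee_rot'],o['width'],o['tool_pos'])"
```

```text
time: 9.45
tool_pos: [0.5224, -0.2862, 0.1006]
ee_rot: [-3.139, 0.003, -1.144]
wrist_force: [2.1, 0.6, -1.6]
width: 0.036
[-0.0142889  -0.25362736  0.00106431] [ 2.07691     0.5820332  -1.62636754] [-3.13923422e+00  2.95869127e-03 -1.14352308e+00] 0.03598728289661224 [ 0.52237623 -0.28623966  0.10058994]
```

```bash
python3 -m inch '0.01 -0.01 -0.03 0.07 1; 0.01 -0.01 -0.06 0.14 1; 0.01 -0.02 -0.08 0.21 1; 0.01 -0.02 -0.1 0.3 1; 0.01 -0.02 -0.1 0.3 1'; python3 -c "
from h import *
for i in range(1):
  o=robot.get_obs();print(o['wrist_torque'],o['wrist_force'],o['ee_rot'],o['width'],o['tool_pos'])"
```

```text
time: 9.87
tool_pos: [0.5227, -0.2864, 0.1016]
ee_rot: [-3.14, 0.003, -1.439]
wrist_force: [1.3, 0.3, -1.7]
width: 0.0359
[-0.0442006  -0.26840009  0.03249285] [ 1.30710299  0.31052545 -1.70559921] [-3.14008289e+00  3.07805274e-03 -1.43850381e+00] 0.03591366713006522 [ 0.52267852 -0.2864334   0.10161689]
```

```bash
python3 -m inch '0.01 0 -0.03 0.07 1; 0.01 0 -0.06 0.14 1; 0.01 0 -0.08 0.21 1; 0.01 0 -0.1 0.3 1; 0.01 0 -0.1 0.3 1'; python3 -c "
from h import *
for i in range(1):
  o=robot.get_obs();print(o['wrist_torque'],o['wrist_force'],o['ee_rot'],o['width'],o['tool_pos'])"
```

```text
time: 10.28
tool_pos: [0.5227, -0.2869, 0.1027]
ee_rot: [-3.141, 0.003, -1.734]
wrist_force: [0.7, -0.9, -0.9]
width: 0.0362
[-0.09962747 -0.27718285  0.01535345] [ 0.73299139 -0.85940928 -0.92921568] [-3.14083646e+00  2.62085884e-03 -1.73356600e+00] 0.03622675567845337 [ 0.52268817 -0.28689939  0.10272864]
```

```bash
python3 -m inch '0 -0.01 -0.03 0.07 1; 0 -0.01 -0.05 0.14 1; 0 -0.01 -0.07 0.21 1; 0 -0.01 -0.09 0.3 1; 0 -0.01 -0.09 0.3 1'; python3 -c "
from h import *
for i in range(1):
  o=robot.get_obs();print(o['wrist_torque'],o['wrist_force'],o['ee_rot'],o['width'],o['tool_pos'],o['joint_positions'][5])"
```

```text
time: 10.7
tool_pos: [0.5225, -0.2873, 0.1037]
ee_rot: [3.141, 0.002, -2.029]
wrist_force: [0.1, -0.9, -1.7]
width: 0.0361
[-0.09731043 -0.11707288  0.00258558] [ 0.12051838 -0.89033746 -1.71633876] [ 3.14135689e+00  1.86172258e-03 -2.02865131e+00] 0.036053813357497994 [ 0.52249736 -0.28729491  0.10367634] 1.4296612716497419
```

```bash
python3 -m inch '0 0 -0.04 0 1; 0 0 -0.08 0 1; 0 0 -0.1 0 1; 0 0 -0.1 0 1'
```

```text
time: 11.03
tool_pos: [0.5223, -0.2875, 0.1046]
ee_rot: [3.141, 0.001, -2.027]
wrist_force: [-0.2, -0.1, -1.7]
width: 0.0358
```

Fz holds steady at the nut's own weight, so the lift is free. I continue straight up with small checks.

```bash
python3 -m inch '0 0 -0.06 0 1; 0 0 -0.12 0 1; 0 0 -0.15 0 1; 0 0 -0.15 0 1'; python3 -m inch '0 0 -0.06 0 1; 0 0 -0.12 0 1; 0 0 -0.2 0 1; 0 0 -0.2 0 1'
```

```text
time: 11.37
tool_pos: [0.5222, -0.2875, 0.1062]
ee_rot: [3.141, 0.001, -2.026]
wrist_force: [-0.4, -0.5, -2.2]
width: 0.0362
time: 11.7
tool_pos: [0.5223, -0.2874, 0.1086]
ee_rot: [3.141, 0.002, -2.026]
wrist_force: [0.4, -0.7, -1.7]
width: 0.0359
```

```bash
python3 -m inch '0 0 -0.2 0 1; 0 0 -0.4 0 1; 0 0 -0.6 0 1; 0 0 -0.8 0 1; 0 0 -1 0 1; 0 0 -1.3 0 1; 0 0 -1.6 0 1; 0 0 -2 0 1; 0 0 -2.5 0 1; 0 0 -3.2 0 1; 0 0 -4 0 1; 0 0 -4 0 1; 0 0 -4 0 1'
python3 - <<'E'
from h import *
o=[]
for n,x,y in(("scene",140,190),("top",290,130)):
    p,d=robot.snapshot(n);cv2.imwrite(f"pics/{n}2.png",p);o.append(cv2.resize(p[y:y+100,x:x+90],(396,440),interpolation=cv2.INTER_CUBIC))
cv2.imwrite("pics/crop4.png",np.hstack(o))
E
```

```text
time: 12.78
tool_pos: [0.5228, -0.2878, 0.1498]
ee_rot: [-3.14, 0.001, -2.026]
wrist_force: [-0.2, -0.3, -2.5]
width: 0.0362
```

View pics/crop4.png

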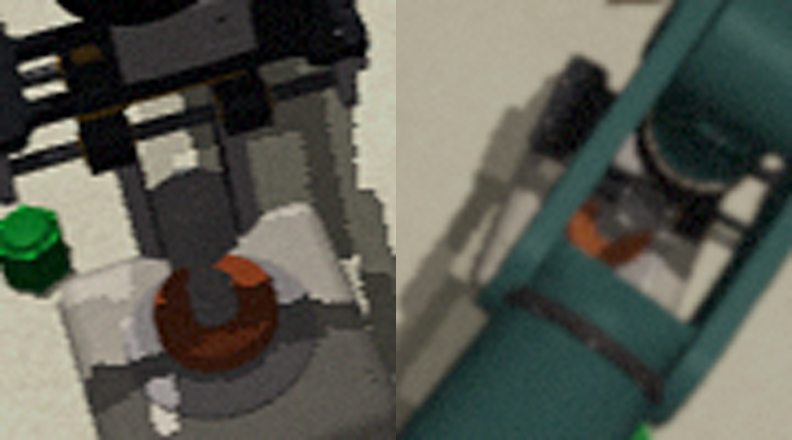

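The scene crop shows the nut held between the fingers at about scene (183,238). The wheel is still on the bare spindle at (190,260). Next is the nut to the tray.

```bash
python3 -c "
from h import *
to([.510,.150,.15],-.179)"
```

```text
tool pos [ 0.5222 -0.2874  0.1485] rot [ 3.1409e+00  1.6000e-03 -2.0263e+00] j6 1.427 F [ 0.05 -0.83 -0.74] w 0.0358 t 12.8833
rows cm [-38.74  20.34  -0.08] spin -1.847
```

```bash
python3 -m inch '-1 0.5 -0.5 -0.05 1; -2.9 1.5 -1 -0.1 1; -5.2 2.75 -1 -0.2 1; -7.8 4.1 -1 -0.3 1; -10.4 5.5 -1 -0.4 1; -13 6.8 -1 -0.5 1; -15.6 8.2 -1 -0.6 1; -18.2 9.5 -1 -0.7 1; -20.8 10.9 -1 -0.8 1; -23.4 12.3 -1 -0.9 1; -26 13.6 -1 -1 1; -28.6 15 -1 -1.1 1; -31.2 16.4 -1 -1.2 1; -33.5 17.6 -1 -1.3 1; -35.5 18.7 -1 -1.4 1; -37 19.5 -1 -1.5 1; -38 20 -1 -1.6 1; -38.7 20.3 -1 -1.7 1; -38.7 20.3 -1 -1.8 1; -38.7 20.3 -1 -1.85 1'
python3 -c "
from h import *
to([.510,.150,.02],-.179)"
```

```text
time: 14.55
tool_pos: [0.5097, 0.1501, 0.1585]
ee_rot: [-3.14, 0.001, -0.171]
wrist_force: [-0.9, -0.5, -2.2]
width: 0.0364
tool pos [0.5097 0.1501 0.1585] rot [-3.1403e+00  1.4000e-03 -1.7070e-01] j6 0.349 F [-0.91 -0.53 -2.18] w 0.0364 t 14.55
rows cm [ 0.05  0.02 13.85] spin 0.008
```

```bash
python3 -m inch '0 0 1 0 1; 0 0 3 0 1; 0 0 5.5 0 1; 0 0 8 0 1; 0 0 10 0 1; 0 0 11.5 0 1; 0 0 12.6 0 1; 0 0 13.3 0 1; 0 0 13.8 0 1; 0 0 13.8 0 1; 0 0 13.8 0 1'
python3 - <<'E'
from h import *
o=[]
for n,x,y in(("scene",250,120),("top",140,120)):
    p,d=robot.snapshot(n);cv2.imwrite(f"pics/{n}3.png",p);o.append(cv2.resize(p[y:y+110,x:x+130],(390,330),interpolation=cv2.INTER_CUBIC))
cv2.imwrite("pics/crop5.png",np.hstack(o))
E
```

```text
time: 15.47
tool_pos: [0.51, 0.1504, 0.0211]
ee_rot: [-3.14, 0.0, -0.171]
wrist_force: [0.7, 0.9, -1.1]
width: 0.0362
```

View pics/crop5.png

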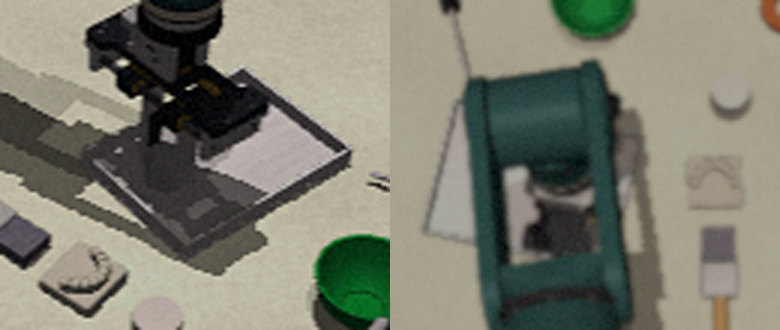

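The nut is held over the near end of the tray, inside the rim. I lower it by feel.

```bash
python3 -m inch '0 0 0.4 0 1; 0 0 0.7 0 1; 0 0 0.9 0 1; 0 0 1 0 1; 0 0 1 0 1'; python3 -m inch '0 0 0.1 0 1; 0 0 0.1 0 1; 0 0 0.1 0 1'
```

```text
time: 15.98
tool_pos: [0.5101, 0.1504, 0.0113]
ee_rot: [-3.14, -0.0, -0.171]
wrist_force: [-0.3, 0.3, -1.4]
width: 0.0362
time: 16.23
tool_pos: [0.5101, 0.1504, 0.0102]
ee_rot: [-3.14, 0.0, -0.171]
wrist_force: [0.2, 0.7, -1.3]
width: 0.0357
```

```bash
python3 -m inch '0 0 0.1 0 1; 0 0 0.1 0 1; 0 0 0.1 0 1';python3 -m inch '0 0 0.08 0 1; 0 0 0.08 0 1; 0 0 0.08 0 1'
```

```text
time: 16.48
tool_pos: [0.5101, 0.1504, 0.0092]
ee_rot: [-3.14, 0.0, -0.171]
wrist_force: [0.5, -0.1, -2.0]
width: 0.036
time: 16.73
tool_pos: [0.5101, 0.1504, 0.0084]
ee_rot: [-3.14, 0.0, -0.171]
wrist_force: [-0.4, -0.0, -1.7]
width: 0.0364
```

```bash
python3 -m inch '0 0 0.1 0 1; 0 0 0.1 0 1; 0 0 0.1 0 1';python3 -m inch '0 0 0.08 0 1; 0 0 0.08 0 1; 0 0 0.08 0 1'
```

```text
time: 16.98
tool_pos: [0.5102, 0.1505, 0.0083]
ee_rot: [-3.14, -0.0, -0.171]
wrist_force: [-3.6, -0.9, 5.8]
width: 0.0363
time: 17.23
tool_pos: [0.5101, 0.1504, 0.0083]
ee_rot: [-3.14, -0.0, -0.171]
wrist_force: [-3.8, 0.2, 6.1]
width: 0.0364
```

Contact with the tray floor. I release gently and rise.

```bash
python3 -m inch '0 0 -0.03 0 1; 0 0 -0.03 0 0.58; 0 0 -0.03 0 0.5; 0 0 -0.03 0 0.45; 0 0 -0.03 0 0.45; 0 0 -0.03 0 0.45; 0 0 -0.03 0 0.45'; python3 -m inch '0 0 -1 0 0.45; 0 0 -3 0 0.45; 0 0 -6 0 0.4; 0 0 -9 0 0.3; 0 0 -12 0 0.2; 0 0 -14 0 0.1; 0 0 -15 0 0; 0 0 -15 0 0'
python3 - <<'E'
from h import *
o=[]
for n,x,y in(("scene",250,120),("top",140,120)):
    p,d=robot.snapshot(n);cv2.imwrite(f"pics/{n}4.png",p);o.append(cv2.resize(p[y:y+110,x:x+130],(390,330),interpolation=cv2.INTER_CUBIC))
cv2.imwrite("pics/crop6.png",np.hstack(o))
to([.522,-.287,.15],1)
E
```

```text
time: 17.82
tool_pos: [0.5102, 0.1505, 0.0085]
ee_rot: [-3.14, -0.0, -0.171]
wrist_force: [-0.1, -0.2, 0.1]
width: 0.0518
time: 18.48
tool_pos: [0.5118, 0.1505, 0.1623]
ee_rot: [-3.137, -0.007, -0.171]
wrist_force: [0.1, 0.4, 0.6]
width: 0.0864
tool pos [0.5097 0.1501 0.1579] rot [-3.1401e+00  5.0000e-04 -1.7090e-01] j6 0.35 F [-0.14  0.07  0.15] w 0.0924 t 18.5833
rows cm [ 8.64 42.87  0.72] spin -1.171
```

View pics/crop6.png

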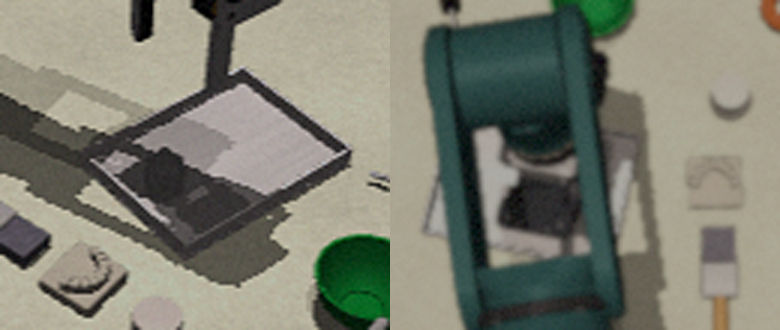

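The nut stands in the tray at about scene (303,177), let go. I return to the wheel; the spindle axis, from the turning data, is at about (0.5217,-0.2868).

```bash
python3 -c "
from h import *
d=np.load('pics/top0d.npy');C=cloud('top',d)
im=cv2.imread('pics/top0.png')
Q=C[140:225,295:375].reshape(-1,3);r=np.hypot(Q[:,0]-.5217,Q[:,1]+.2868)
for a,b in((.036,.044),(.044,.05),(.056,.062),(.062,.068)):print(a,np.median(Q[(r>a)&(r<b),2]))
to([.5217,-.2868,.16],-.171)"
python3 -m inch '0.5 2 0 0 0; 1 5 0 0 0; 1.8 8.5 0 0 0; 2.5 12 0 0 0; 3.2 15.5 0 0 0; 3.9 19 0 0 0; 4.6 22.5 0 0 0; 5.3 26 0 0 0; 6 29.5 0 0 0; 6.7 33 0 0 0; 7.4 36.5 0 0 0; 8 39.5 0 0 0; 8.4 41.5 0 0 0; 8.6 42.5 0 0 0; 8.6 42.85 0 0 0; 8.6 42.85 0 0 0; 8.6 42.85 0 0 0'
python3 - <<'E'
from h import *
to([.5217,-.2868,.067],-.171)
o=[]
for n,x,y in(("scene",140,190),("top",290,130)):
    p,d=robot.snapshot(n);cv2.imwrite(f"pics/{n}5.png",p);o.append(cv2.resize(p[y:y+100,x:x+90],(396,440),interpolation=cv2.INTER_CUBIC))
cv2.imwrite("pics/crop7.png",np.hstack(o))
E
```

```text
0.036 0.06294652449817104
0.044 0.06311756233172691
0.056 0.059386295051046645
0.062 0.05926351511968848
tool pos [0.5097 0.1501 0.1579] rot [-3.1401e+00  5.0000e-04 -1.7090e-01] j6 0.35 F [-0.14  0.07  0.15] w 0.0924 t 18.5833
rows cm [ 8.61 42.85 -0.28] spin 0.0
time: 20.0
tool_pos: [0.5214, -0.2854, 0.1564]
ee_rot: [-3.139, 0.002, -0.17]
wrist_force: [0.5, 0.1, 0.4]
width: 0.0943
tool pos [ 0.5214 -0.2854  0.1564] rot [-3.1387e+00  2.1000e-03 -1.6990e-01] j6 -0.427 F [0.53 0.15 0.42] w 0.0943 t 20.0
rows cm [0.07 0.16 8.94] spin 0.001
```

View pics/crop7.png

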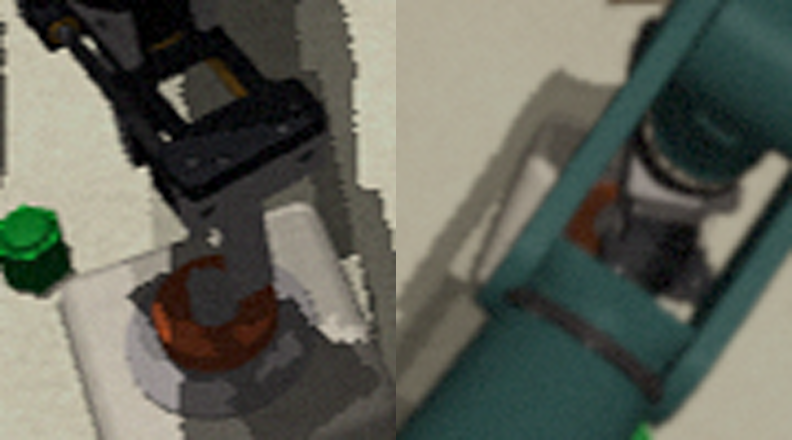

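The wheel is still seated, at scene (188,260), and the fingers are above it. A raised grey disc sits at z≈0.063, so I stop the TCP near 0.068.

```bash
python3 -m inch '0.05 0.15 0.5 0 0; 0.05 0.15 1.5 0 0; 0.05 0.15 3 0 0; 0.05 0.15 4.5 0 0; 0.05 0.15 5.8 0 0; 0.05 0.15 6.8 0 0; 0.05 0.15 7.6 0 0; 0.05 0.15 8.2 0 0; 0.05 0.15 8.6 0 0; 0.05 0.15 8.8 0 0; 0.05 0.15 8.8 0 0; 0.05 0.15 8.8 0 0'
python3 -c "
from h import *
to([.5217,-.2868,.0685],-.171)"
```

```text
time: 21.1
tool_pos: [0.5223, -0.2869, 0.0698]
ee_rot: [-3.14, -0.0, -0.169]
wrist_force: [0.4, -0.2, -0.2]
width: 0.0938
tool pos [ 0.5223 -0.2869  0.0698] rot [-3.140e+00 -3.000e-04 -1.691e-01] j6 -0.429 F [ 0.39 -0.17 -0.21] w 0.0938 t 21.1
rows cm [-0.06  0.    0.13] spin 0.002
```

```bash
python3 -m inch '0 0 0 0 0.15; 0 0 0 0 0.2; 0 0 0 0 0.25; 0 0 0 0 0.28; 0 0 0 0 0.28; 0 0 0 0 0.28'; python3 -m inch '0 0 0 0 0.31; 0 0 0 0 0.33; 0 0 0 0 0.33; 0 0 0 0 0.33'
```

```text
time: 21.6
tool_pos: [0.5223, -0.2869, 0.0698]
ee_rot: [-3.14, -0.0, -0.169]
wrist_force: [0.2, 0.4, 1.0]
width: 0.0677
time: 21.93
tool_pos: [0.5223, -0.2868, 0.0698]
ee_rot: [-3.14, -0.0, -0.169]
wrist_force: [0.0, -0.1, 0.1]
width: 0.0633
```

```bash
python3 -m inch '0 0 -0.06 0 0.4; 0 0 -0.06 0 0.5; 0 0 -0.06 0 0.6; 0 0 -0.06 0 0.6'
```

```text
time: 22.27
tool_pos: [0.5221, -0.2867, 0.07]
ee_rot: [-3.14, 0.0, -0.169]
wrist_force: [0.1, 0.4, -1.2]
width: 0.0634
```

```bash
python3 -m inch '0 0 -0.1 0 1; 0 0 -0.2 0 1; 0 0 -0.3 0 1; 0 0 -0.4 0 1; 0 0 -0.4 0 1'; python3 -m inch '0 0 -0.2 0 1; 0 0 -0.4 0 1; 0 0 -0.6 0 1; 0 0 -0.8 0 1; 0 0 -0.8 0 1'
```

```text
time: 22.68
tool_pos: [0.5223, -0.2869, 0.0744]
ee_rot: [-3.14, -0.0, -0.169]
wrist_force: [0.4, -0.8, -1.8]
width: 0.0636
time: 23.1
tool_pos: [0.5227, -0.2871, 0.0832]
ee_rot: [-3.14, -0.001, -0.169]
wrist_force: [-1.1, -0.1, -1.8]
width: 0.0637
```

```bash
python3 -m inch '0 0 -0.3 0 1; 0 0 -0.6 0 1; 0 0 -0.9 0 1; 0 0 -1.2 0 1; 0 0 -1.6 0 1; 0 0 -2 0 1; 0 0 -2 0 1'; python3 -m inch '0 0 -0.5 0 1; 0 0 -1 0 1; 0 0 -2 0 1; 0 0 -3 0 1; 0 0 -4.5 0 1; 0 0 -6 0 1; 0 0 -6 0 1;0 0 -6 0 1'
python3 - <<'E'
from h import *
to([.5285,.2503,.16],-.179)
o=[]
for n,x,y in(("scene",140,170),("top",290,130)):
    p,d=robot.snapshot(n);cv2.imwrite(f"pics/{n}6.png",p);o.append(cv2.resize(p[y:y+110,x:x+100],(400,440),interpolation=cv2.INTER_CUBIC))
cv2.imwrite("pics/crop8.png",np.hstack(o))
E
```

```text
time: 23.68
tool_pos: [0.5232, -0.2875, 0.1045]
ee_rot: [-3.141, -0.003, -0.169]
wrist_force: [-0.7, -0.3, -1.1]
width: 0.0635
time: 24.35
tool_pos: [0.5238, -0.288, 0.1665]
ee_rot: [3.14, -0.007, -0.169]
wrist_force: [-0.1, -0.0, -2.1]
width: 0.0637
tool pos [ 0.5238 -0.288   0.1665] rot [ 3.1403 -0.0068 -0.1691] j6 -0.429 F [-0.13 -0.03 -2.08] w 0.0637 t 24.35
rows cm [ -8.6  -53.14   0.53] spin 0.01
```

View pics/crop8.png

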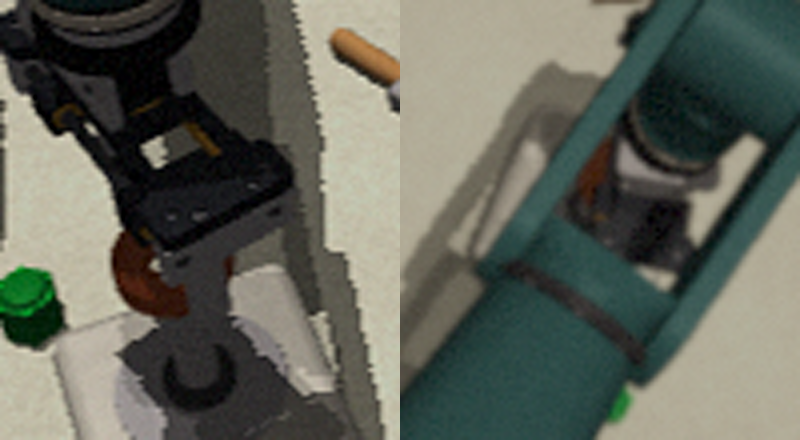

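```bash
python3 - <<'E'
from h import *
p,d=robot.snapshot("scene");cv2.imwrite("pics/scene7.png",p)
print(proj("scene",[[.5238,-.288,.178],[.5238,-.288,.1665],[.5554,-.293,.178]]))
C=cloud("scene",d);h=cv2.cvtColor(p,cv2.COLOR_BGR2HSV)
m=(h[...,1]>110)&((h[...,0]<15)|(h[...,0]>172));m[:215]=0;m[255:]=0;m[:,:160]=0;m[:,205:]=0
v,u=np.where(m);print(len(u),u.min(),u.max(),v.min(),v.max())
Q=C[m];print(np.percentile(Q,[2,25,50,75,98],axis=0).round(4))
pt=cv2.resize(p[210:270,155:215],(720,720),interpolation=cv2.INTER_CUBIC)[:590];cv2.imwrite("pics/crop9.png",cv2.convertScaleAbs(pt,alpha=1.8))
top=Q
# top surface points grouped by position
A=np.c_[Q[:,:2],np.ones(len(Q))]
hi=Q[Q[:,2]>np.median(Q[:,2])-.004]
print(np.linalg.lstsq(np.c_[hi[:,:2],np.ones(len(hi))],hi[:,2],rcond=None)[0])
E
```

```text
[[183.45277954 234.50728201]
 [184.20898345 237.8507734 ]
 [191.37006519 244.21679985]]
240 168 203 217 249
[[ 0.4983 -0.3308  0.1695]
 [ 0.5141 -0.3155  0.1807]
 [ 0.5305 -0.31    0.183 ]
 [ 0.5435 -0.3049  0.1842]
 [ 0.5974 -0.2731  0.2961]]
[ 0.88188101 -0.89895118 -0.55395037]
```

View pics/crop9.png

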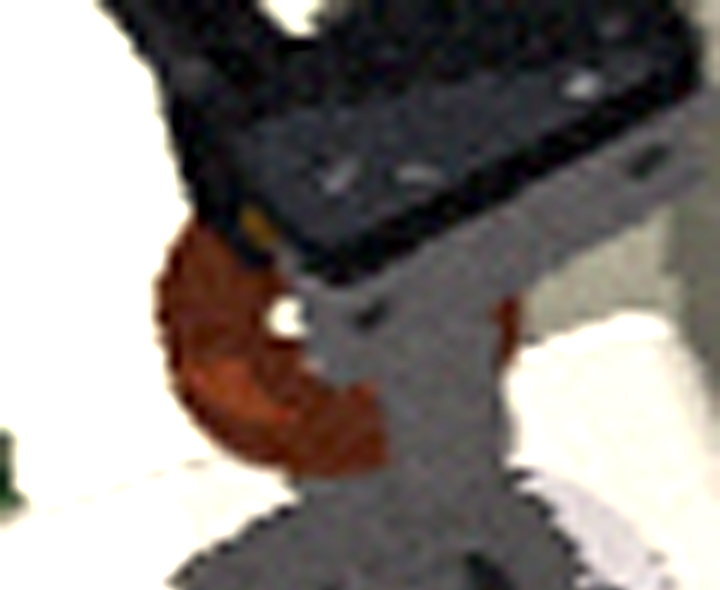

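```bash
python3 - <<'E'
from h import *
a=cv2.convertScaleAbs(cv2.imread("pics/scene7.png"),alpha=1.8)
s=12
pt=cv2.resize(a[210:260,155:215],None,fx=s,fy=s,interpolation=cv2.INTER_CUBIC)
t=np.linspace(0,2*np.pi,60)
for z,r,c in((.1858,.032,(0,255,0)),(.1698,.032,(255,0,0)),(.1858,.0135,(0,255,255))):
    P=proj("scene",np.c_[.5232+r*np.cos(t),-.2877+r*np.sin(t),np.full(60,z)])
    q=((P-[155,210]+.5)*s).astype(int);cv2.polylines(pt,[q.reshape(-1,1,2)],True,c,1)
cv2.imwrite("pics/crop10.png",pt)
E
```

```text
(no output)
```

View pics/crop10.png

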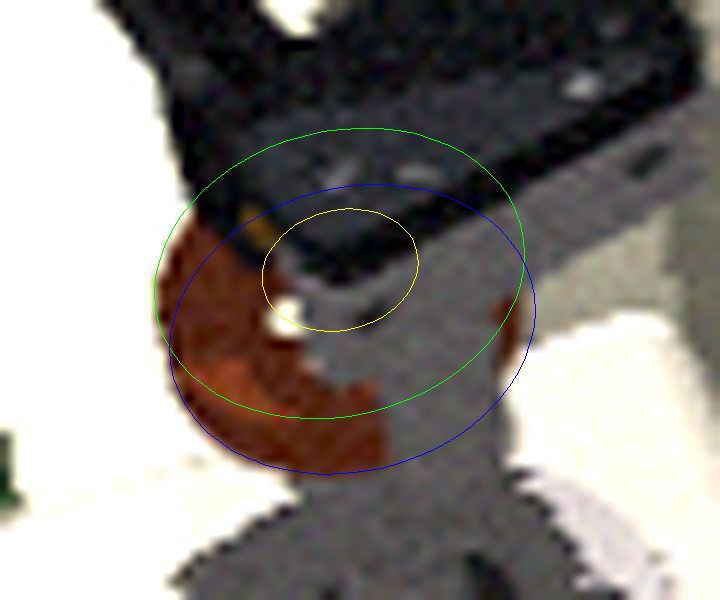

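The overlay shows the wheel level and centred in the grip, spanning scene x 168–198. But the fingertips reach about 2 mm below its underside, so it would have to be dropped that far onto the tray floor. I'll set it back on the spindle and regrip higher, so it can be laid down with no drop.

```bash
python3 -m inch '-0.1 -0.07 1 0 1; -0.1 -0.07 2 0 1; -0.1 -0.07 3 0 1; -0.1 -0.07 3.8 0 1; -0.1 -0.07 4.3 0 1; -0.1 -0.07 4.8 0 1; -0.1 -0.07 4.8 0 1; -0.1 -0.07 4.8 0 1'
python3 -c "
from h import *
to([.5222,-.2868,.0705],-.169)"
```

```text
time: 25.17
tool_pos: [0.5217, -0.2862, 0.1152]
ee_rot: [-3.14, -0.001, -0.169]
wrist_force: [0.4, 0.8, -1.1]
width: 0.0634
tool pos [ 0.5217 -0.2862  0.1152] rot [-3.1404e+00 -1.2000e-03 -1.6920e-01] j6 -0.429 F [ 0.4   0.79 -1.07] w 0.0634 t 25.1667
rows cm [0.05 0.05 4.47] spin -0.0
```

```bash
python3 -m inch '0.03 0.04 0.2 0 1; 0.03 0.04 0.4 0 1; 0.03 0.04 0.6 0 1; 0.03 0.04 0.8 0 1; 0.03 0.04 0.8 0 1'; python3 -m inch '0 0 0.2 0 1; 0 0 0.4 0 1; 0 0 0.7 0 1; 0 0 1 0 1; 0 0 1 0 1'
```

```text
time: 25.58
tool_pos: [0.5217, -0.2865, 0.1067]
ee_rot: [-3.14, -0.001, -0.169]
wrist_force: [-0.2, 0.1, -1.9]
width: 0.0633
time: 26.0
tool_pos: [0.5212, -0.2862, 0.0956]
ee_rot: [-3.139, 0.001, -0.169]
wrist_force: [-0.3, -0.4, -1.8]
width: 0.0633
```

It slid back over the spindle with no resistance.

```bash
python3 -m inch '0.06 0.06 0.2 0 1; 0.06 0.06 0.5 0 1; 0.06 0.06 0.9 0 1; 0.06 0.06 1.3 0 1; 0.06 0.06 1.7 0 1; 0.06 0.06 2 0 1; 0.06 0.06 2.1 0 1; 0.06 0.06 2.1 0 1'; python3 -m inch '0 0 0.1 0 1; 0 0 0.2 0 1; 0 0 0.3 0 1; 0 0 0.3 0 1'
```

```text
time: 26.67
tool_pos: [0.5214, -0.2867, 0.074]
ee_rot: [-3.139, 0.002, -0.169]
wrist_force: [0.6, -0.4, -2.3]
width: 0.0633
time: 27.0
tool_pos: [0.5214, -0.2866, 0.0709]
ee_rot: [-3.139, 0.002, -0.169]
wrist_force: [0.6, 0.6, -1.8]
width: 0.0634
```

```bash
python3 -m inch '0 0 0.07 0 1; 0 0 0.1 0 1; 0 0 0.1 0 0.31; 0 0 0.1 0 0.28; 0 0 0.1 0 0.25; 0 0 0.1 0 0.25'; python3 -m inch '0.03 0 -0.2 0 0.25; 0.03 0 -0.45 0 0.25; 0.03 0 -0.6 0 0.25; 0.03 0 -0.6 0 0.25; 0.03 0 -0.6 0 0.25'
```

```text
time: 27.5
tool_pos: [0.5217, -0.2868, 0.0704]
ee_rot: [-3.139, 0.001, -0.169]
wrist_force: [-0.8, -0.2, 0.3]
width: 0.0706
time: 27.92
tool_pos: [0.5221, -0.287, 0.0768]
ee_rot: [-3.14, 0.001, -0.169]
wrist_force: [-0.5, 0.1, -1.6]
width: 0.0705
```

```bash
python3 -m inch '0 0 0.1 0 0.25; 0 0 0.1 0 0.28; 0 0 0.1 0 0.31; 0 0 0.1 0 0.4; 0 0 0.1 0 1; 0 0 0.1 0 1; 0 0 0.1 0 1'; python3 -m inch '0 0 -0.1 0 1; 0 0 -0.2 0 1; 0 0 -0.4 0 1; 0 0 -0.6 0 1; 0 0 -0.6 0 1'
```

```text
time: 28.5
tool_pos: [0.5219, -0.2869, 0.0755]
ee_rot: [-3.139, 0.001, -0.169]
wrist_force: [-0.8, -0.4, 0.7]
width: 0.0636
time: 28.92
tool_pos: [0.5223, -0.2871, 0.0821]
ee_rot: [-3.14, 0.0, -0.169]
wrist_force: [0.3, 0.3, -1.4]
width: 0.0635
```

```bash
python3 -m inch '0 0 -0.3 0 1; 0 0 -0.7 0 1; 0 0 -1.1 0 1; 0 0 -1.5 0 1; 0 0 -2 0 1; 0 0 -2.5 0 1; 0 0 -2.5 0 1'; python3 -m inch '0 0 -0.5 0 1; 0 0 -1 0 1; 0 0 -2 0 1; 0 0 -3 0 1; 0 0 -4.5 0 1; 0 0 -6 0 1; 0 0 -6 0 1;0 0 -6 0 1'
python3 - <<'E'
from h import *
to([.5285,.2503,.17],-.179)
p,d=robot.snapshot("scene");cv2.imwrite("pics/scene8.png",p)
a=cv2.convertScaleAbs(p,alpha=1.8)
s=12
tp=robot.get_obs()["tool_pos"]
pt=cv2.resize(a[205:255,155:215],None,fx=s,fy=s,interpolation=cv2.INTER_CUBIC)
t=np.linspace(0,2*np.pi,60)
for z,r,c in((.0125,.032,(0,255,0)),(-.0035,.032,(255,0,0))):
    P=proj("scene",np.c_[tp[0]+r*np.cos(t),tp[1]+r*np.sin(t),np.full(60,z+tp[2])])
    q=((P-[155,205]+.5)*s).astype(int);cv2.polylines(pt,[q.reshape(-1,1,2)],True,c,1)
cv2.imwrite("pics/crop11.png",pt)
E
```

```text
time: 29.5
tool_pos: [0.523, -0.2877, 0.109]
ee_rot: [-3.141, -0.002, -0.169]
wrist_force: [0.6, -0.2, -1.5]
width: 0.0632
time: 30.17
tool_pos: [0.5237, -0.2882, 0.1709]
ee_rot: [3.141, -0.006, -0.169]
wrist_force: [-0.2, 0.0, -2.3]
width: 0.0634
tool pos [ 0.5237 -0.2882  0.1709] rot [ 3.1407 -0.0057 -0.1691] j6 -0.43 F [-0.16  0.03 -2.35] w 0.0634 t 30.1667
rows cm [-8.590e+00 -5.316e+01 -1.000e-02] spin 0.01
```

View pics/crop11.png

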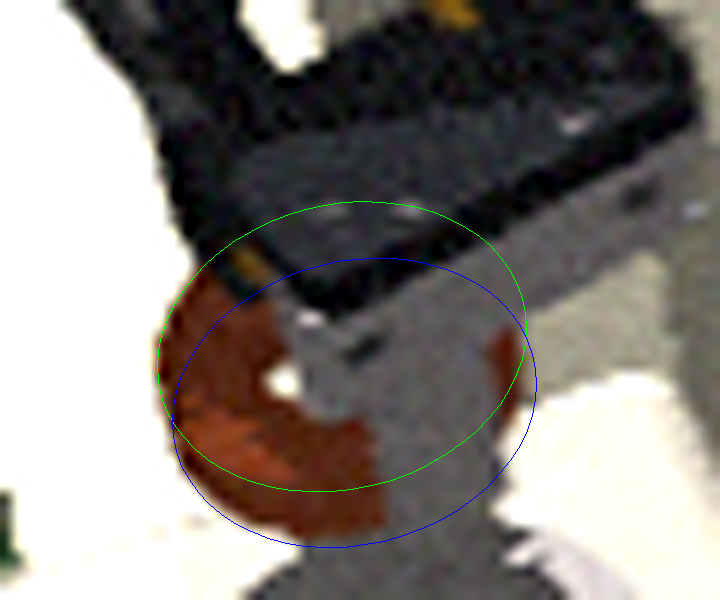

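The wheel is held level, with its underside about 3 mm below the fingertips. I carry it to the far end of the tray.

```bash
python3 -m inch '-0.2 -1 0 0 1; -0.5 -3 0 0 1; -1 -6 0 0 1; -1.5 -9.3 0 0 1; -2 -12.7 0 0 1; -2.6 -16.1 0 0 1; -3.2 -19.5 0 0 1; -3.7 -22.9 0 0 1; -4.2 -26.3 0 0 1; -4.8 -29.7 0 0 1; -5.4 -33.1 0 0 1; -5.9 -36.5 0 0 1; -6.4 -39.9 0 0 1; -7 -43.3 0 0 1; -7.6 -46.5 0 0 1; -8 -49.3 0 0 1; -8.3 -51.5 0 0 1; -8.5 -52.7 0 0 1; -8.6 -53.15 0 0 1; -8.6 -53.15 0 0 1'
python3 -m inch '0 0 0 0 1; 0 0 0 0 1'
python3 - <<'E'
from h import *
to([.5285,.2503,.02],-.179)
o=[]
for n,x,y in(("scene",250,100),("top",130,100)):
    p,d=robot.snapshot(n);cv2.imwrite(f"pics/{n}9.png",p);o.append(cv2.resize(p[y:y+130,x:x+130],(390,390),interpolation=cv2.INTER_CUBIC))
cv2.imwrite("pics/crop12.png",np.hstack(o))
E
```

```text
time: 31.88
tool_pos: [0.5269, 0.2512, 0.1683]
ee_rot: [3.141, -0.002, -0.168]
wrist_force: [-0.3, -0.5, -1.9]
width: 0.0636
time: 32.05
tool_pos: [0.5268, 0.2499, 0.168]
ee_rot: [3.14, -0.001, -0.169]
wrist_force: [0.1, -0.5, -1.3]
width: 0.0635
tool pos [0.5268 0.2499 0.168 ] rot [ 3.1398e+00 -1.1000e-03 -1.6900e-01] j6 0.516 F [ 0.1  -0.5  -1.29] w 0.0635 t 32.05
rows cm [ 0.15 -0.1  14.8 ] spin 0.01
```

View pics/crop12.png

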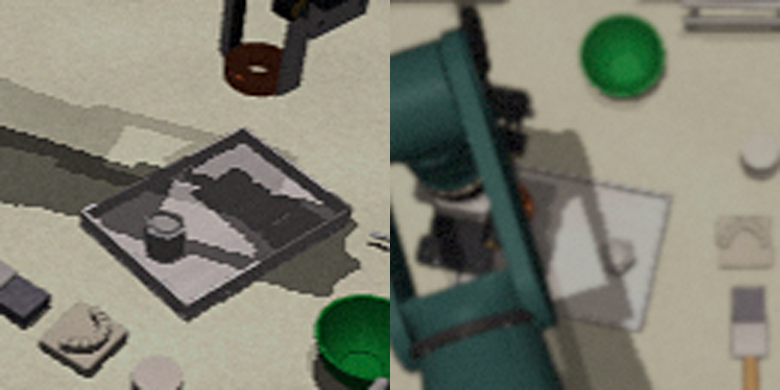

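The nut stands in the tray at scene (305,179), and the wheel is held over the far end. I lower it.

```bash
python3 -m inch '0.1 0 1 0 1; 0.1 0 3 0 1; 0.1 0 5.5 0 1; 0.1 0 8 0 1; 0.1 0 10 0 1; 0.1 0 11.5 0 1; 0.1 0 12.8 0 1; 0.1 0 13.8 0 1; 0.1 0 14.5 0 1; 0.1 0 14.8 0 1; 0.1 0 14.8 0 1; 0.1 0 14.8 0 1'
python3 - <<'E'
from h import *
to([.5285,.2503,.011],-.179)
o=[]
for n,x,y in(("scene",250,100),("top",130,100)):
    p,d=robot.snapshot(n);cv2.imwrite(f"pics/{n}10.png",p);o.append(cv2.resize(p[y:y+130,x:x+130],(390,390),interpolation=cv2.INTER_CUBIC))
cv2.imwrite("pics/crop13.png",np.hstack(o))
E
```

```text
time: 33.15
tool_pos: [0.5289, 0.2497, 0.0211]
ee_rot: [3.141, -0.003, -0.169]
wrist_force: [0.8, 0.6, -1.4]
width: 0.0637
tool pos [0.5289 0.2497 0.0211] rot [ 3.141e+00 -3.000e-03 -1.695e-01] j6 0.515 F [ 0.8   0.64 -1.39] w 0.0637 t 33.15
rows cm [-0.05 -0.05  1.01] spin 0.01
```

View pics/crop13.png

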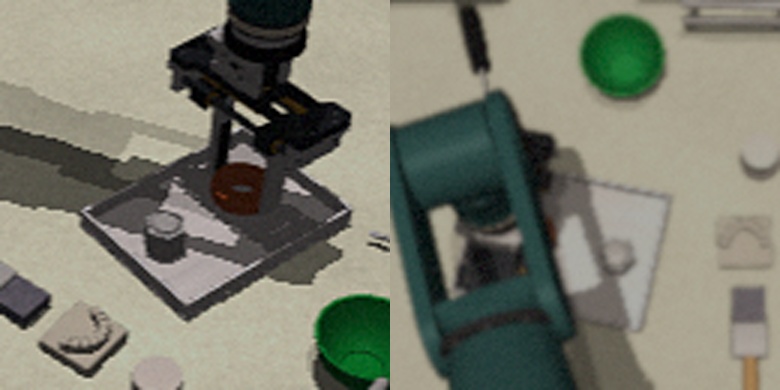

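The wheel is inside the rim at about scene (330,162). I lower the last centimetre in small steps.

```bash
python3 -m inch '0 0 0.3 0 1; 0 0 0.6 0 1; 0 0 0.9 0 1; 0 0 1 0 1; 0 0 1 0 1'; python3 -m inch '0 0 0.05 0 1; 0 0 0.1 0 1; 0 0 0.1 0 1;0 0 0.1 0 1'; python3 -m inch '0 0 0.05 0 1; 0 0 0.1 0 1; 0 0 0.1 0 1'
```

```text
time: 33.67
tool_pos: [0.5287, 0.2497, 0.0109]
ee_rot: [3.141, -0.003, -0.169]
wrist_force: [-0.4, -0.3, -1.9]
width: 0.0633
time: 34.0
tool_pos: [0.5287, 0.2497, 0.0098]
ee_rot: [3.141, -0.003, -0.169]
wrist_force: [0.1, -1.1, -0.7]
width: 0.0634
time: 34.25
tool_pos: [0.5287, 0.2496, 0.0088]
ee_rot: [3.141, -0.003, -0.169]
wrist_force: [-0.3, 0.6, -1.4]
width: 0.0634
```

```bash
python3 -m inch '0 0 0.05 0 1; 0 0 0.05 0 1; 0 0 0.05 0 1'; python3 -m inch '0 0 0.05 0 1; 0 0 0.05 0 1; 0 0 0.05 0 1'
```

```text
time: 34.5
tool_pos: [0.5286, 0.2496, 0.0082]
ee_rot: [3.141, -0.002, -0.169]
wrist_force: [0.0, -0.0, -1.8]
width: 0.0631
time: 34.75
tool_pos: [0.5286, 0.2496, 0.0077]
ee_rot: [3.141, -0.002, -0.169]
wrist_force: [0.7, -0.4, -2.7]
width: 0.0638
```

```bash
python3 -m inch '0 0 0.05 0 1; 0 0 0.05 0 1; 0 0 0.05 0 1'; python3 -m inch '0 0 0.05 0 1; 0 0 0.05 0 1; 0 0 0.05 0 1'
```

```text
time: 35.0
tool_pos: [0.5285, 0.2496, 0.0071]
ee_rot: [3.141, -0.002, -0.169]
wrist_force: [-0.0, -0.4, -2.0]
width: 0.0634
time: 35.25
tool_pos: [0.5285, 0.2496, 0.0066]
ee_rot: [3.141, -0.002, -0.169]
wrist_force: [-0.3, -0.6, -1.5]
width: 0.0632
```

```bash
python3 -m inch '0 0 0.05 0 1; 0 0 0.05 0 1; 0 0 0.05 0 1'; python3 -m inch '0 0 0.05 0 1; 0 0 0.05 0 1; 0 0 0.05 0 1'
```

```text
time: 35.5
tool_pos: [0.5284, 0.2496, 0.006]
ee_rot: [3.14, -0.002, -0.169]
wrist_force: [-0.1, -0.1, -1.9]
width: 0.0632
time: 35.75
tool_pos: [0.5286, 0.2496, 0.0056]
ee_rot: [3.141, -0.002, -0.169]
wrist_force: [0.6, 0.4, -0.6]
width: 0.0637
```

```bash
python3 -m inch '0 0 0.05 0 1; 0 0 0.05 0 1; 0 0 0.05 0 1'
```

```text
time: 36.0
tool_pos: [0.5286, 0.2496, 0.0056]
ee_rot: [3.141, -0.002, -0.169]
wrist_force: [-0.9, -1.0, 1.9]
width: 0.063
```

Touchdown, with Fz from −1.9 to +1.9 N. I release.

```bash
python3 -m inch '0 0 0 0 0.33; 0 0 0 0 0.31; 0 0 0 0 0.28; 0 0 0 0 0.25; 0 0 0 0 0.22; 0 0 0 0 0.22; 0 0 0 0 0.22'; python3 -m inch '0 0 -0.5 0 0.22; 0 0 -1.5 0 0.22; 0 0 -3.5 0 0.22; 0 0 -6 0 0.2; 0 0 -9 0 0.2; 0 0 -12 0 0.2; 0 0 -15 0 0.2; 0 0 -16 0 0.2'
python3 -c "
from h import *
to([.30,.0,.22],-.169)"
```

```text
time: 36.58
tool_pos: [0.5286, 0.2496, 0.0056]
ee_rot: [3.141, -0.003, -0.169]
wrist_force: [-0.5, -0.6, 0.5]
width: 0.0734
time: 37.25
tool_pos: [0.5307, 0.2508, 0.1727]
ee_rot: [-3.137, -0.012, -0.169]
wrist_force: [0.5, -0.4, 0.9]
width: 0.0753
tool pos [0.5307 0.2508 0.1727] rot [-3.1371 -0.0119 -0.1693] j6 0.515 F [ 0.52 -0.36  0.93] w 0.0753 t 37.25
rows cm [-18.46  28.58  -5.08] spin -0.0
```

Next I back away so both cameras can see the tray.

```bash
python3 -m inch '-1 2 -1 0 0.2; -3 5 -2 0 0.2; -5 8 -3 0 0.2; -7 11 -4 0 0.2; -9 14 -5 0 0.2; -11 17 -5 0 0.2; -13 20 -5 0 0.2; -15 23 -5 0 0.2; -16 26 -5 0 0.2; -17 28 -5 0 0.2; -17 29 -5 0 0.2; -17 29 -5 0 0.2; -17 29 -5 0 0.2'
python3 - <<'E'
from h import *
o=[]
for n,x,y in(("scene",250,100),("top",130,100)):
    p,d=robot.snapshot(n);cv2.imwrite(f"pics/{n}11.png",p);np.save(f"pics/{n}11d.npy",d);o.append(cv2.resize(p[y:y+130,x:x+130],(390,390),interpolation=cv2.INTER_CUBIC))
cv2.imwrite("pics/crop14.png",np.hstack(o))
E
```

```text
time: 38.33
tool_pos: [0.3136, -0.0066, 0.2192]
ee_rot: [-3.137, -0.012, -0.171]
wrist_force: [-0.4, 0.3, -0.1]
width: 0.0752
```

View pics/crop14.png

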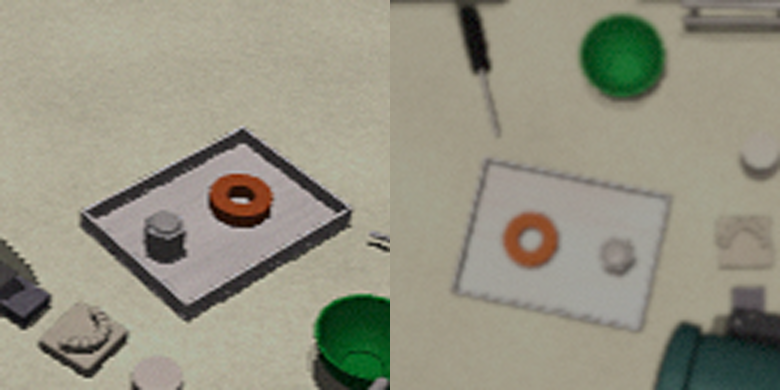

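View pics/top11.png

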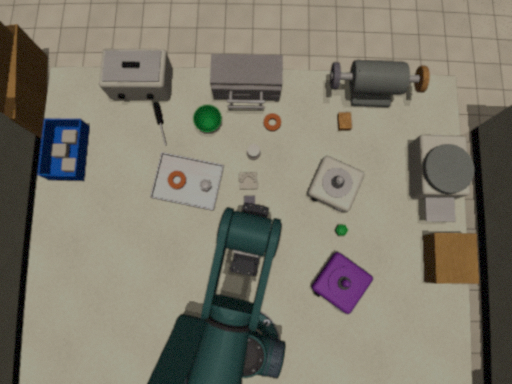

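Wheel flat at top (177,180), nut upright at (206,185), spindle bare at (338,182), and the visible bystanders sit at their original pixels. One quick numeric check, then hand in.

```bash
python3 - <<'E'
from h import *
c=np.array([.521,.2093]);a=-.178
R=np.array([[np.cos(a),-np.sin(a)],[np.sin(a),np.cos(a)]])
for nm,uv,z in(("wheel",[176.7,180],.02),("nut",[206.4,184.5],.04)):
    P=onz("top",[uv],z)[0];print(nm,(R.T@(P[:2]-c)).round(4))
p=cv2.imread("pics/scene11.png");C=cloud("scene",np.load("pics/scene11d.npy"));h=cv2.cvtColor(p,cv2.COLOR_BGR2HSV)
m=(h[...,1]>140)&(h[...,0]<15)&(h[...,2]>120);m[:155]=0;m[178:]=0;m[:,:318]=0;m[:,343:]=0
Q=C[m];print(len(Q),np.median(Q,0).round(4))
Q=Q[np.abs(Q[:,2]-np.median(Q[:,2]))<.006];print(np.linalg.lstsq(np.c_[Q[:,:2],np.ones(len(Q))],Q[:,2],rcond=None)[0][:2])
a0=cv2.imread("pics/top0.png").astype(int);a1=cv2.imread("pics/top11.png").astype(int)
d=(np.abs(a0-a1).max(2)>45);d[205:]=0;print("changed px top:",[tuple(x) for x in cv2.connectedComponentsWithStats(d.astype(np.uint8))[2][1:] if x[4]>8])
robot.close_job();print(robot.get_obs()["time"])
E
```

```text
wheel [-0.0028  0.0374]
nut [-0.0012 -0.0678]
163 [0.5273 0.2487 0.0189]
[ 0.00774675 -0.01033198]
changed px top: [(np.int32(168), np.int32(171), np.int32(18), np.int32(19), np.int32(241)), (np.int32(328), np.int32(172), np.int32(20), np.int32(19), np.int32(151)), (np.int32(202), np.int32(186), np.int32(10), np.int32(6), np.int32(28))]
the job is handed in; nothing more can be done
the job is handed in; nothing more can be done
```

I unscrewed the nut, put it in the tray, laid the wheel flat beside it, and handed the job in at about 38.4 s. No verdict was reported.

- **Nut:** I gripped it on its flats and turned it about 3.75 rad clockwise. The vertical force I read after each step stayed between +0.6 and -2.2 N, mostly just the nut's own weight once slack. After it lifted off freely, I set it upright in the tray; pressing down to the tray floor read about 6 N.
- **Wheel:** My first grip had the fingertips about 2 mm below its underside, which would have meant a small drop. I set the wheel back on the spindle and gripped it higher. I then lowered it in 0.5 mm steps until it touched at about 2 N, and let go.

**Last checks:**

| Item | Tray x (mm) | Tray y (mm) | Other |
|---|---|---|---|
| Wheel | -3 | +37 | tilt about 0.013 rad |
| Nut | -1 | -68 | standing upright |

In the top view, the only changes from the start were in the tray and on the spindle. That comparison left out the lower part of the picture (below row 205), where the arm was. In the unmasked picture the green nut and purple grinder look unmoved, and the arm hides the brush.

**Disagreements:**
- The two cameras differed by about 3–5 mm on where the wheel was, so I used a compromise and corrected by touch.
- The gripper read 63.4 mm on the 64 mm wheel.
- Tray contact came about 2 mm lower than I calculated for the wheel, and 1 mm lower for the nut.

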